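# Turn the bench suction to the bell-mouth outlet and start it

## Task

With the fingertips and without gripping or forcing it, push the tab of the suction selector round until it clicks in pointing at the wide bell-mouth outlet. Then, and not before, press the start button down and let it come up again. Lift nothing and leave the loose things on the bench where they are.

Things in the scene. Friction and masses are not known exactly. Their poses are not given: they have to be found in the camera images.
- valve: Suction selector, fixed: grey base plate 270 mm diameter, 12 mm thick; central housing 84 mm diameter, 60 mm high; pipe on +x side, top 54 mm. Origin: plate's underside, on the vertical turning axis; z up. Four places 105 mm from the axis at 90, 150, 210, 270 degrees counter-clockwise from its x axis. At 150 is a flat grey plug (40 mm wide, top 24 mm above bench), at the others one outlet each.
- selector (a joint): Angle (rad) of the steel disc (96 mm diameter, top 71 mm above bench) that carries the tab; positive counter-clockwise from above. Clicks in at -1.047, 0, 1.047, 2.094; tab direction in the valve's frame = 150 degrees + angle. Ends at -1.11 and 2.15. Starts near 0, at the plug. A step takes 2 to 5 N at the tab; past the middle between two stops a spring carries it into the next and holds it.
- tab_tip (a point): Middle of the top edge of the tab's outer end, 88 mm from the turning axis, 92 mm above the bench. The tab is a radial steel bar 16 mm wide that protrudes from the disc's rim (48 mm from the axis) to 88 mm, at heights 62 to 92 mm, above all outlets (tops at 52 mm). It is pushed sideways, along the circle.
- hood_top (a point): Centre of the top of the bell-mouth outlet: a funnel that flares out to a broad dark mouth, 60 mm diameter, 52 mm above the bench; the widest of the three outlets. Fixed; which place it has varies.
- pipe_top (a point): Centre of the top of the narrow outlet: a thin straight pipe, 18 mm diameter, 52 mm above the bench. Fixed; which place it has varies.
- dome_top (a point): Centre of the top of the domed outlet: a closed, round-topped cylinder, 38 mm diameter, 52 mm above the bench. Fixed; which place it has varies.
- start (a joint): Travel of the start button: 0 released, 0.006 m fully pressed; a spring (5 N at full travel) brings it back.
- start_top (a point): Centre of the top face of the start button: round, grey, 32 mm diameter, facing up from a dark collar on a grey switch box (70 x 90 x 45 mm) fixed to the bench to the right of the selector. Released, it stands 67 mm above the bench. Pressed straight down.
- spool: Bystander, loose: spool clamp: wooden bobbin, 36 mm diameter, 58 mm tall, standing between the selector and the start button. Origin at the centre of its underside.
- endpin: Bystander, loose: small black end pin, 22 mm diameter, 34 mm tall, standing on the rear part of the selector's base plate. Origin at the centre of its underside.
- sandblock: Bystander, loose: cork sanding block 100 x 60 x 32 mm, lying on the bench. Origin at the centre of its underside.
- offcut: Bystander, loose: dark wood offcut 130 x 22 x 12 mm, lying on the bench. Origin at the centre of its underside.
- glue: Bystander, loose: white glue bottle, 52 mm diameter, 130 mm tall, at the back. Origin at the centre of its underside.
- tin: Bystander, loose: open steel tin, 72 mm diameter, 60 mm tall. Origin at the centre of its underside.
Not all that is in view belongs to the job. What is shaped like the part that bears start but blue or yellow is not meant.

How it is judged (in metres and radians):
On the way, in this order (a step that is already met when the one before it is completed fails the run):
1. the selector has clicked in with its tab pointing at the bell-mouth outlet (horizontal distance between tab_tip and hood_top below 0.027 m and velocity of joint selector between -0.3 and 0.3 rad/s), for 0.3 s.
2. the start button is pressed down (value of joint start above 0.004 m), for 0.05 s.
At the end, for the whole second after the job is handed in: The tab's tip is within 27 mm (horizontally) of the centre of the bell-mouth outlet (20 mm when clicked in exactly, so about 11 degrees either way), the selector is at rest, and the start button, pressed at least 4 mm after the selector was set, is up again (horizontal distance between tab_tip and hood_top below 0.027 m and value of joint start below 0.0015 m and velocity of joint selector between -0.1 and 0.1 rad/s); the robot touches nothing.
It fails at once if the start button pressed while the tab does not point at the bell-mouth outlet (value of joint start above 0.003 m and not (horizontal distance between tab_tip and hood_top below 0.027 m)).
It fails at once if the selector gripped or forced: more than 30 N between fingers and selector (contact force between the fingers and selector above 30 N).
It fails at once if a loose bystander lifted or moved more than 20 mm (distance of any of spool, endpin, sandblock, offcut, glue, tin from where it was at the start of the episode above 0.02 m).
It also fails if it takes over 61 s, if anything falls off the work surface, if the arm or the gripper's body presses on something with over 40 N, if the wrist force passes 120 N, or if a joint passes its speed limit or range.

## Robot

A 6-joint arm with a two-finger parallel gripper is mounted at the origin on the work surface. World frame = base frame: x ahead of the robot, y to its left, z up, the work surface at z = 0. Lengths are in m, angles in degrees, forces in N, time in s.
With the tool pointing down it reaches from about 0.25 to 0.725 m from the base axis. Payload 9.7 kg.
Tool frame: the origin (TCP) lies between the finger pads; the fingertips stand 11 mm ahead of it and the grasp point (between the pads) lies 8 mm behind it; z points along the fingers, y is the line along which they close (so a half turn about z gives the same grasp; the last joint's range is limited). The gripper opens to 85 mm and grips with 20 to 120 N. Pads are 22 mm wide; open, the fingers measure 114 mm over their backs; the gripper's body (76 mm by 85 mm) begins 54 mm behind the grasp point. The pads swing forward as they close: fully open they stand 13 mm farther back than shut.
Start: joints at [64.114, 4.979, 10.078, 95.1, 0, 90], TCP at [0.24, 0.495, 0.242] pointing down, gripper open.
Joint ranges: [-179.16, 179.16], [-48.56, 103.87], [-65.8, 70.77], [-126.05, 130.52], [-82.76, 87.17], [-180, 180]. Speed limits (degrees/s): [127.2, 127.2, 147.25, 180, 180, 180].

## Interface

Orientations are given as [roll, pitch, yaw] about the fixed x, y, z axes, in that order (R = Rz(yaw) Ry(pitch) Rx(roll)).
In Python, from workcell import monitor, cams, ticket gives the robot as it stands.
- The arm moves only by the tool carry_out, never from a script. Its argument "plan" is a list of rows, each an object with "travel": the shift along the world's x, y, z as a fraction of full scale, a list of three; "angular": the turn, a rotation vector about the world's x, y, z as a fraction of full scale, a list of three; "grip": the gripper's target within -1 to 1 (fully open at 1, half-way at 0, shut at -1). In form: [{"travel": [x, y, z], "angular": [ax, ay, az], "grip": grip}, ...]. A call has 1 to 8 rows; each row is the pose to reach, as a shift and turn from the pose commanded when the call began; what a row does not reach only later rows make up. Full scale, the value 1, is 300 mm for a shift and 0.5 rad for a turn. A row lasts 1/12 s, in which the tool goes at most 41.7 mm and 7.16 degrees, less where a joint would pass 70% of its speed; a pose out of reach is approached as far as the arm can. A call with a number of a shift or a turn outside -1 to 1 is refused whole. A call with a gripper value outside its range is refused whole. The fingers move at their own pace and stop on an object; "grip_force" is the grip in N (left out, the last holds). Time passes only in rows, so rows that repeat a pose let the fingers close. It gives the time, the measured TCP pose, the force, the opening and the grip force at its end, in the units of the state.
- monitor.get_obs(): the state, without advancing time (a new reading comes with each control period).
- cams.camera(name): name is "scene" or "top"; returns a dict with "frame" (400x640x3 uint8, red, green, blue), "mtx" (3x3 intrinsics, pixels), "view" (4x4, takes a point from world to camera coordinates). Camera axes: x right, y up, looking along -z (the intrinsics and any distortion apply to the point x, -y, -z); pixel columns grow to the right and rows downward; lengths in m; the calibration is good to about 2 mm. A picture is of the moment at which its call begins. There is no depth.
- ticket.job_done(): hands the job in; it is judged then, once.
The state is a dict: "time": time; "q": joint angles; "qd": joint speeds; "joint_efforts": joint torques, N m; "ee_pos": TCP position; "tcp_rot": TCP orientation; "wrist_force": force on the tool from outside, world axes, zero at the start; "torque": the same for the moment, N m; "opening": finger opening in m; "grasp_force": force on a finger pad.
Only numpy, scipy, OpenCV 4.12 (cv2) and the standard library are available. Lean on these libraries where they do the work, as an engineer would, in place of code of your own. Each camera call takes 0.05 s, during which the arm holds its last target. There are 200 camera calls.

## Working session

There is one attempt and no reset: what is moved stays moved. The work goes in short steps, Python scripts to look and compute and a tool call to move; the robot and the scene stay as the last step left them, time stands still between calls to the robot, and variables do not carry over. Pictures are saved under pics/ and viewed, at most 10 in all, crops included, and the job is handed in when it is done.

Besides the shell and the picture viewer there is one more tool, called after ">>>" by a JSON object that holds its "op" and its "data", one argument or row to a line. carry_out: Moves the arm, as the interface text tells. Its arguments: {"type":"object","properties":{"plan":{"type":"array","items":{"type":"object","properties":{"travel":{"type":"array","items":{"type":"number"}},"angular":{"type":"array","items":{"type":"number"}},"grip":{"type":"number"}}}},"grip_force":{"type":"number"}},"required":["plan"]}

```bash
mkdir -p pics; cat > h.py <<'E'
import numpy as np, cv2
from workcell import monitor, cams, ticket
def grab(n,f=None):
    c=cams.camera(n); np.savez(f'{n}.npz',**{k:c[k] for k in('frame','mtx','view')})
    if f: cv2.imwrite(f'pics/{f}.png',c['frame'][:,:,::-1])
    return c
def load(n): return dict(np.load(f'{n}.npz'))
def onplane(c,u,v,z):
    d=np.linalg.inv(c['mtx'])@[u,v,1]; d=np.array([d[0],-d[1],-d[2]])
    R=c['view'][:3,:3]; o=-R.T@c['view'][:3,3]; d=R.T@d
    return o+d*(z-o[2])/d[2]
def proj(c,p):
    q=c['view'][:3,:3]@np.array(p)+c['view'][:3,3]; a=c['mtx']@[q[0],-q[1],-q[2]]; return a[:2]/a[2]
E
python3 - <<'E'
from h import *
for n in('top','scene'):
    c=grab(n,n+'0'); print(n,-c['view'][:3,:3].T@c['view'][:3,3])
print(monitor.get_obs())
E
```

```text
top [ 0.28333156 -0.10269749  1.04856174]
scene [ 1.12270528 -0.26010254  0.69258713]
{'time': 0.1, 'q': array([ 6.41150051e+01,  5.00873361e+00,  1.00391343e+01,  9.51012112e+01,
       -1.06715924e-03,  8.99983539e+01]), 'qd': array([ 0.00046809, -0.11051898, -0.03090205,  0.0840847 , -0.03117317,
        0.04450504]), 'joint_efforts': array([ 8.33049171e-05, -5.21559763e+01,  4.65654588e+01,  1.60013360e-02,
        5.51770086e-05, -3.96888674e-05]), 'ee_pos': array([0.2400275 , 0.49463508, 0.2416477 ]), 'tcp_rot': array([-1.79929190e+02,  1.06512411e-03,  1.54116652e+02]), 'wrist_force': array([ 0.28795885,  0.27991538, -1.15802821]), 'torque': array([ 0.02458453, -0.00949093, -0.03574607]), 'grasp_force': 0.0, 'opening': 0.08532859095922096}
```

View pics/top0.png

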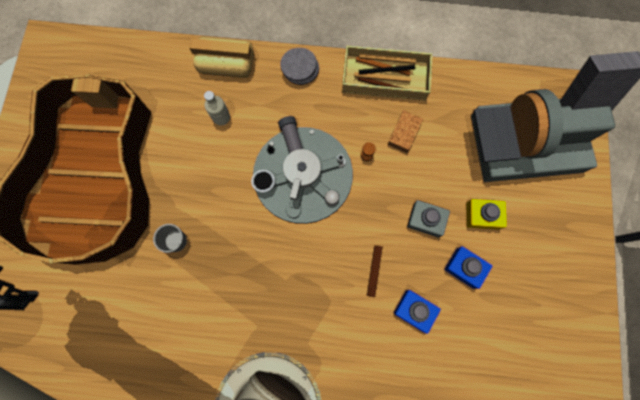

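View pics/scene0.png

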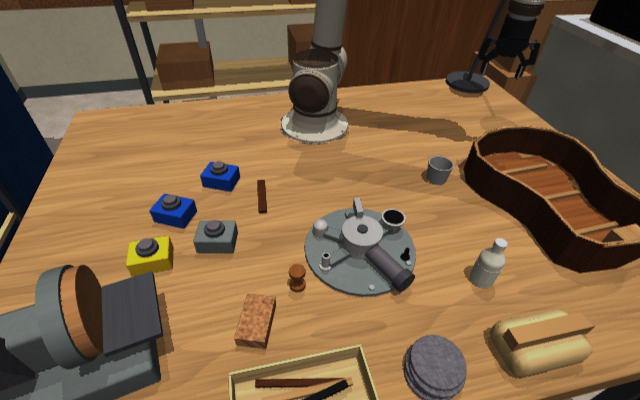

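The top view shows the selector at (303,173), with its tab pointing down at the plug (293,212). The bell-mouth candidates are:
- **(263,181):** broad dark mouth, so this is the bell-mouth.
- **(332,198):** the dome.
- **(340,160):** the thin pipe.

The start button candidates are:
- **(431,216):** grey box, so this is the one meant.
- **(490,212):** yellow.
- **(472,267) and (420,312):** blue.

I'll confirm both in one crop.

```bash
python3 - <<'E'
from h import *
c=load('top'); s=load('scene')
cv2.imwrite('pics/crop.png',cv2.resize(c['frame'][110:240,240:460,::-1],None,fx=3.6,fy=3.6,interpolation=cv2.INTER_CUBIC))
ax=onplane(c,302,167,.071); print('axis',ax)
for n,u,v,z in(('bell',263,181,.052),('dome',332,197,.052),('pipe',340,158,.052),('plug',293,212,.024),('tab',295,202,.092),('start',431.5,214.5,.067)):
    p=onplane(c,u,v,z); d=p-ax; print(n,p.round(4),np.hypot(*d[:2]).round(3),np.degrees(np.arctan2(d[1],d[0])).round(1))
print(onplane(s,363,230,.071),onplane(s,393,217,.052),onplane(s,358,201,.092),onplane(s,214,226,.067))
E
```

```text
axis [ 0.58658676 -0.02213477  0.071     ]
bell [0.545  0.0748 0.052 ] 0.105 113.2
dome [ 0.5209 -0.1054  0.052 ] 0.106 -128.3
pipe [ 0.6268 -0.1161  0.052 ] 0.102 -66.8
plug [ 0.4776 -0.0087  0.024 ] 0.11 173.0
tab [ 0.4898 -0.0169  0.092 ] 0.097 176.9
start [ 0.4979 -0.3552  0.067 ] 0.345 -104.9
[ 0.59180592 -0.01832887  0.071     ] [0.54921681 0.07553774 0.052     ] [ 0.51638015 -0.00877183  0.092     ] [ 0.50511521 -0.35359667  0.067     ]
```

View pics/crop.png

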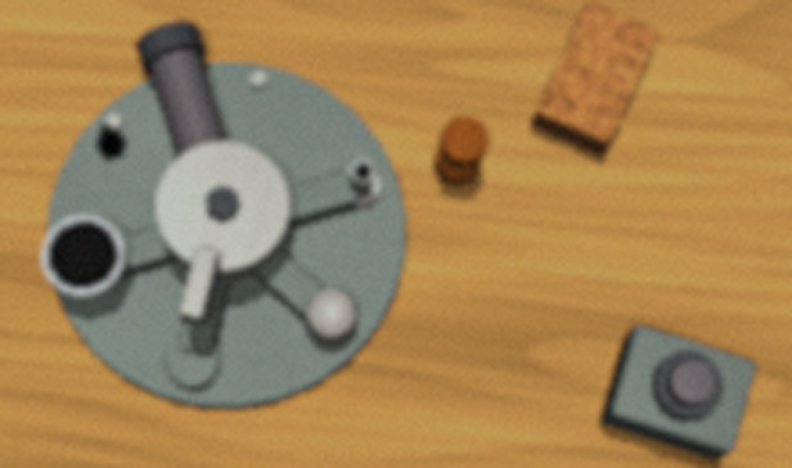

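The crop confirms it: the wide dark mouth is at left (crop 83,257), and the grey button on the grey box is at crop (690,382). The tab has to turn clockwise, so I push it towards +y. First I go above the start side with the fingers shut.

>>> {"op": "carry_out", "data": {
  "plan": [
    {"travel":[0.5,-0.9,0],"angular":[0,0,-0.9],"grip":-1},
    {"travel":[0.5,-0.9,0],"angular":[0,0,-0.9],"grip":-1},
    {"travel":[0.5,-0.9,0],"angular":[0,0,-0.9],"grip":-1},
    {"travel":[0.5,-0.9,0],"angular":[0,0,-0.9],"grip":-1},
    {"travel":[0.5,-0.9,0],"angular":[0,0,-0.9],"grip":-1},
    {"travel":[0.5,-0.9,0],"angular":[0,0,-0.9],"grip":-1},
    {"travel":[0.5,-0.9,0],"angular":[0,0,-0.9],"grip":-1},
    {"travel":[0.5,-0.9,0],"angular":[0,0,-0.9],"grip":-1}
  ]
}}

```text
time: 0.77
ee_pos: [0.3914, 0.2213, 0.2422]
tcp_rot: [-180.0, 0.1, 128.2]
wrist_force: [-0.3, 1.0, -0.5]
opening: 0.0002
grasp_force: 0.0
```

>>> {"op": "carry_out", "data": {
  "plan": [
    {"travel":[0.417,-0.91,0],"angular":[0,0,-0.9],"grip":-1},
    {"travel":[0.417,-0.91,0],"angular":[0,0,-0.9],"grip":-1},
    {"travel":[0.417,-0.91,0],"angular":[0,0,-0.9],"grip":-1},
    {"travel":[0.417,-0.91,0],"angular":[0,0,-0.9],"grip":-1},
    {"travel":[0.417,-0.91,0],"angular":[0,0,-0.9],"grip":-1},
    {"travel":[0.417,-0.91,0],"angular":[0,0,-0.9],"grip":-1},
    {"travel":[0.417,-0.91,0],"angular":[0,0,-0.9],"grip":-1},
    {"travel":[0.417,-0.91,0],"angular":[0,0,-0.9],"grip":-1}
  ]
}}

```text
time: 1.43
ee_pos: [0.5165, -0.0529, 0.2411]
tcp_rot: [-179.9, 0.1, 102.3]
wrist_force: [0.2, -0.0, 0.4]
opening: 0.0001
grasp_force: 0.0
```

>>> {"op": "carry_out", "data": {
  "plan": [
    {"travel":[0,0,-0.33],"angular":[0,0,-0.43],"grip":-1},
    {"travel":[0,0,-0.33],"angular":[0,0,-0.43],"grip":-1},
    {"travel":[0,0,-0.33],"angular":[0,0,-0.43],"grip":-1},
    {"travel":[0,0,-0.33],"angular":[0,0,-0.43],"grip":-1},
    {"travel":[0,0,-0.33],"angular":[0,0,-0.43],"grip":-1}
  ]
}}

```text
time: 1.85
ee_pos: [0.5147, -0.048, 0.143]
tcp_rot: [-179.9, -0.0, 90.3]
wrist_force: [0.2, 0.3, 1.3]
opening: -0.0
grasp_force: 0.0
```

```bash
python3 - <<'E'
from h import *
print(monitor.get_obs()['ee_pos'])
s=grab('scene')
cv2.imwrite('pics/s1.png',cv2.resize(s['frame'][100:310,200:450,::-1],None,fx=2.8,fy=2.8,interpolation=cv2.INTER_CUBIC))
E
```

```text
[ 0.51468696 -0.04803741  0.14302454]
```

View pics/s1.png

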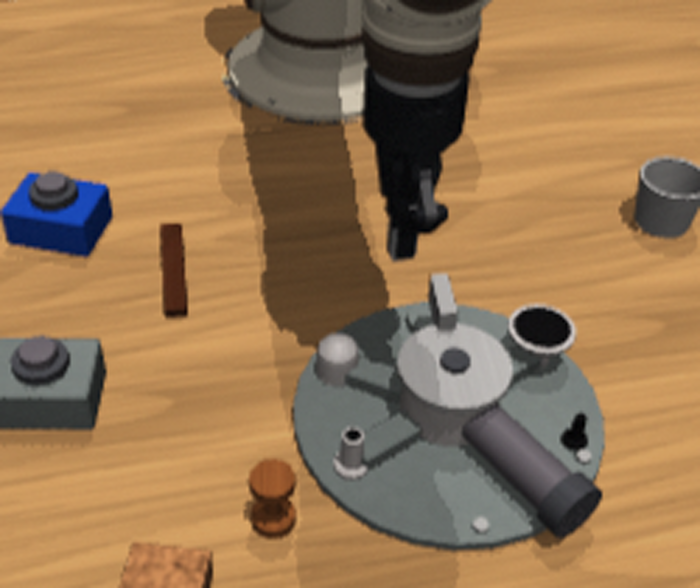

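The fingertips (crop 400,250) stand clear on the −y side of the tab (crop 440,300). I'll lower beside it, then push in slow steps.

>>> {"op": "carry_out", "data": {
  "plan": [
    {"travel":[0,0,-0.1],"angular":[0,0,0],"grip":-1},
    {"travel":[0,0,-0.15],"angular":[0,0,0],"grip":-1},
    {"travel":[0,0,-0.207],"angular":[0,0,0],"grip":-1},
    {"travel":[0,0,-0.207],"angular":[0,0,0],"grip":-1},
    {"travel":[0,0,-0.207],"angular":[0,0,0],"grip":-1}
  ]
}}

```text
time: 2.32
ee_pos: [0.5158, -0.0481, 0.0827]
tcp_rot: [179.9, 0.0, 90.3]
wrist_force: [0.4, -1.1, 1.1]
opening: 0.0002
grasp_force: 0.0
```

>>> {"op": "carry_out", "data": {
  "plan": [
    {"travel":[0,0.01,0],"angular":[0,0,0],"grip":-1},
    {"travel":[0,0.02,0],"angular":[0,0,0],"grip":-1},
    {"travel":[0,0.03,0],"angular":[0,0,0],"grip":-1},
    {"travel":[0,0.04,0],"angular":[0,0,0],"grip":-1},
    {"travel":[0,0.05,0],"angular":[0,0,0],"grip":-1},
    {"travel":[0,0.06,0],"angular":[0,0,0],"grip":-1},
    {"travel":[0,0.07,0],"angular":[0,0,0],"grip":-1},
    {"travel":[0,0.08,0],"angular":[0,0,0],"grip":-1}
  ]
}}

```text
time: 2.98
ee_pos: [0.5154, -0.0241, 0.0813]
tcp_rot: [180.0, 0.0, 90.2]
wrist_force: [1.0, -2.1, -0.1]
opening: 0.0001
grasp_force: 1.0
```

>>> {"op": "carry_out", "data": {
  "plan": [
    {"travel":[0,0.01,0],"angular":[0,0,0],"grip":-1},
    {"travel":[0,0.02,0],"angular":[0,0,0],"grip":-1},
    {"travel":[0,0.03,0],"angular":[0,0,0],"grip":-1},
    {"travel":[0,0.04,0],"angular":[0,0,0],"grip":-1},
    {"travel":[0,0.05,0],"angular":[0,0,0],"grip":-1},
    {"travel":[0,0.06,0],"angular":[0,0,0],"grip":-1},
    {"travel":[0,0.07,0],"angular":[0,0,0],"grip":-1},
    {"travel":[0,0.08,0],"angular":[0,0,0],"grip":-1}
  ]
}}

```text
time: 3.65
ee_pos: [0.515, 0.0002, 0.0811]
tcp_rot: [-180.0, -0.0, 90.2]
wrist_force: [-0.2, -2.0, 0.5]
opening: 0.0004
grasp_force: 1.3
```

>>> {"op": "carry_out", "data": {
  "plan": [
    {"travel":[0.005,0.01,0],"angular":[0,0,0],"grip":-1},
    {"travel":[0.01,0.02,0],"angular":[0,0,0],"grip":-1},
    {"travel":[0.015,0.03,0],"angular":[0,0,0],"grip":-1},
    {"travel":[0.02,0.04,0],"angular":[0,0,0],"grip":-1},
    {"travel":[0.025,0.05,0],"angular":[0,0,0],"grip":-1},
    {"travel":[0.025,0.06,0],"angular":[0,0,0],"grip":-1},
    {"travel":[0.025,0.06,0],"angular":[0,0,0],"grip":-1}
  ]
}}

```text
time: 4.23
ee_pos: [0.5228, 0.0185, 0.0811]
tcp_rot: [-180.0, -0.0, 90.3]
wrist_force: [-0.5, 0.7, -0.8]
opening: -0.0
grasp_force: 0.0
```

```bash
python3 - <<'E'
from h import *
o=monitor.get_obs();print(o['ee_pos'],o['wrist_force'])
s=grab('scene')
cv2.imwrite('pics/s2.png',cv2.resize(s['frame'][130:310,280:450,::-1],None,fx=3,fy=3,interpolation=cv2.INTER_CUBIC))
E
```

```text
[0.52279905 0.01845352 0.0811155 ] [-0.53062389  0.657757   -0.76670397]
```

View pics/s2.png

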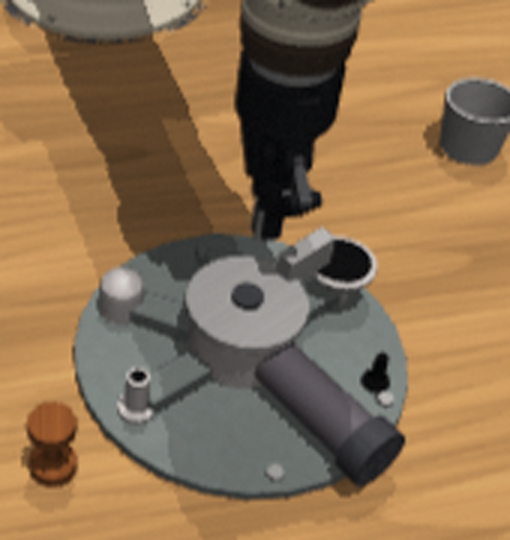

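The tab (crop 325,238) has swung to the bell-mouth (crop 343,262), and the contact force is gone. I'll lift clear and check the angle.

>>> {"op": "carry_out", "data": {
  "plan": [
    {"travel":[-0.03,-0.03,0.1],"angular":[0,0,0],"grip":-1},
    {"travel":[-0.03,-0.03,0.2],"angular":[0,0,0],"grip":-1},
    {"travel":[-0.03,-0.03,0.35],"angular":[0,0,0],"grip":-1},
    {"travel":[-0.03,-0.3,0.35],"angular":[0,0,0],"grip":-1},
    {"travel":[-0.03,-0.7,0.35],"angular":[0,0,0],"grip":-1},
    {"travel":[-0.03,-0.7,0.35],"angular":[0,0,0],"grip":-1},
    {"travel":[-0.03,-0.7,0.35],"angular":[0,0,0],"grip":-1},
    {"travel":[-0.03,-0.7,0.35],"angular":[0,0,0],"grip":-1}
  ]
}}

```text
time: 4.95
ee_pos: [0.5133, -0.1948, 0.1864]
tcp_rot: [180.0, 0.0, 90.2]
wrist_force: [1.4, 0.2, 0.4]
opening: 0.0
grasp_force: 0.0
```

```bash
python3 - <<'E'
from h import *
o=monitor.get_obs();print(o['ee_pos'])
s=grab('scene');c=grab('top')
a=np.array([.589,-.020])
for ang in(103,113,123,143):
    p=a+.088*np.array([np.cos(np.radians(ang)),np.sin(np.radians(ang))]); print(ang,proj(c,[*p,.092]),proj(s,[*p,.092]))
A=cv2.resize(c['frame'][110:240,240:340,::-1],(400,520),interpolation=cv2.INTER_CUBIC)
B=cv2.resize(s['frame'][165:295,310:410,::-1],(400,520),interpolation=cv2.INTER_CUBIC)
cv2.imwrite('pics/ab.png',np.hstack([A,B]))
E
```

```text
[ 0.51328036 -0.19475974  0.18641007]
103 [265.62638973 167.67294267] [394.97244916 211.61952573]
113 [266.75235425 173.47456052] [390.82323713 207.68788197]
123 [268.9310742  179.00571287] [385.95469326 204.27587548]
143 [276.18100555 188.56767589] [374.64330837 199.286128  ]
```

View pics/ab.png

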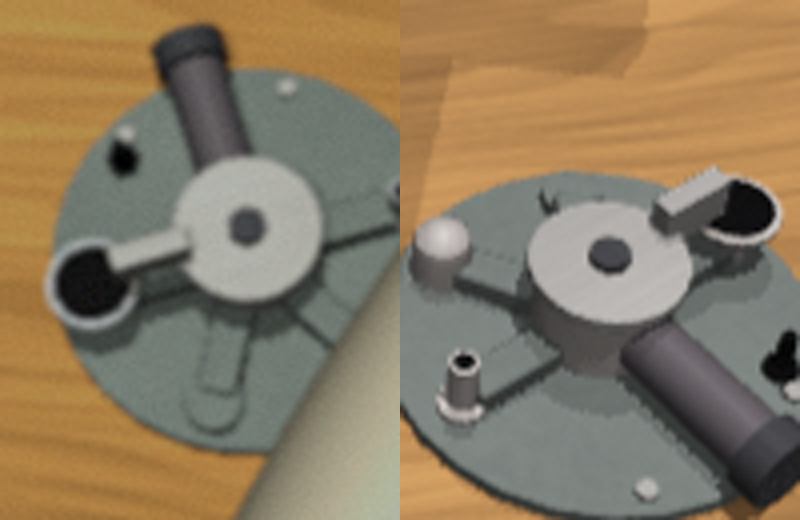

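Both views show the tab clicked in over the bell-mouth: the tip at top pixel (268,175) fits about 115°, against 113° expected. Next I go above the grey button.

>>> {"op": "carry_out", "data": {
  "plan": [
    {"travel":[-0.04,-0.53,0],"angular":[0,0,0],"grip":-1},
    {"travel":[-0.04,-0.53,0],"angular":[0,0,0],"grip":-1},
    {"travel":[-0.04,-0.53,0],"angular":[0,0,0],"grip":-1},
    {"travel":[-0.04,-0.53,0],"angular":[0,0,0],"grip":-1},
    {"travel":[-0.04,-0.53,-0.1],"angular":[0,0,0],"grip":-1},
    {"travel":[-0.04,-0.53,-0.2],"angular":[0,0,0],"grip":-1},
    {"travel":[-0.04,-0.53,-0.287],"angular":[0,0,0],"grip":-1},
    {"travel":[-0.04,-0.53,-0.287],"angular":[0,0,0],"grip":-1}
  ]
}}

```text
time: 5.72
ee_pos: [0.4995, -0.3495, 0.0942]
tcp_rot: [-179.6, -0.3, 90.2]
wrist_force: [-0.9, -0.0, 0.1]
opening: 0.0
grasp_force: 0.0
```

```bash
python3 - <<'E'
from h import *
o=monitor.get_obs();print(o['ee_pos'],o['wrist_force'])
s=grab('scene')
cv2.imwrite('pics/s3.png',cv2.resize(s['frame'][130:290,140:320,::-1],None,fx=3,fy=3,interpolation=cv2.INTER_CUBIC))
E
```

```text
[ 0.49951977 -0.34948963  0.09419424] [-0.87626605 -0.0385984   0.1146792 ]
```

View pics/s3.png

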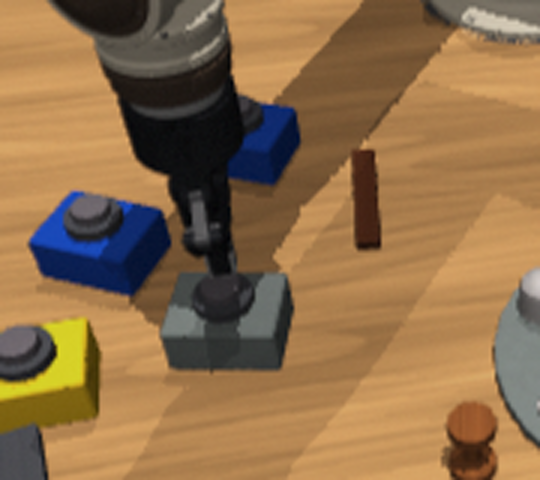

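The fingertips (crop 225,265) stand just above the grey button (crop 222,290). Now I press gently.

>>> {"op": "carry_out", "data": {
  "plan": [
    {"travel":[0,-0.013,-0.015],"angular":[0,0,0],"grip":-1},
    {"travel":[0,-0.013,-0.03],"angular":[0,0,0],"grip":-1},
    {"travel":[0,-0.013,-0.045],"angular":[0,0,0],"grip":-1},
    {"travel":[0,-0.013,-0.06],"angular":[0,0,0],"grip":-1},
    {"travel":[0,-0.013,-0.068],"angular":[0,0,0],"grip":-1},
    {"travel":[0,-0.013,-0.073],"angular":[0,0,0],"grip":-1},
    {"travel":[0,-0.013,-0.073],"angular":[0,0,0],"grip":-1},
    {"travel":[0,-0.013,-0.073],"angular":[0,0,0],"grip":-1}
  ]
}}

```text
time: 6.43
ee_pos: [0.5018, -0.3551, 0.0784]
tcp_rot: [180.0, 0.0, 90.2]
wrist_force: [-0.5, -0.2, -0.5]
opening: 0.0003
grasp_force: 0.0
```

>>> {"op": "carry_out", "data": {
  "plan": [
    {"travel":[0,0,-0.007],"angular":[0,0,0],"grip":-1},
    {"travel":[0,0,-0.014],"angular":[0,0,0],"grip":-1},
    {"travel":[0,0,-0.02],"angular":[0,0,0],"grip":-1},
    {"travel":[0,0,-0.02],"angular":[0,0,0],"grip":-1},
    {"travel":[0,0,-0.02],"angular":[0,0,0],"grip":-1}
  ]
}}

```text
time: 6.85
ee_pos: [0.5019, -0.3552, 0.0725]
tcp_rot: [180.0, 0.0, 90.2]
wrist_force: [-0.5, -0.2, 4.3]
opening: -0.0003
grasp_force: 2.3
```

The force is about 4.8 N, so the button is nearly at full travel. I'll go 1 mm deeper to be sure, then retreat.

>>> {"op": "carry_out", "data": {
  "plan": [
    {"travel":[0,0,-0.002],"angular":[0,0,0],"grip":-1},
    {"travel":[0,0,-0.003],"angular":[0,0,0],"grip":-1},
    {"travel":[0,0,-0.003],"angular":[0,0,0],"grip":-1}
  ]
}}

```text
time: 7.1
ee_pos: [0.5019, -0.3552, 0.0721]
tcp_rot: [180.0, 0.0, 90.2]
wrist_force: [-0.2, 0.7, 7.7]
opening: 0.0001
grasp_force: 3.8
```

>>> {"op": "carry_out", "data": {
  "plan": [
    {"travel":[0,0,0.05],"angular":[0,0,0],"grip":-1},
    {"travel":[0,0,0.15],"angular":[0,0,0],"grip":-1},
    {"travel":[0,0,0.25],"angular":[0,0,0],"grip":-1},
    {"travel":[0,0,0.35],"angular":[0,0,0],"grip":-1},
    {"travel":[0,0,0.35],"angular":[0,0,0],"grip":-1},
    {"travel":[0,0,0.35],"angular":[0,0,0],"grip":-1}
  ]
}}

```text
time: 7.6
ee_pos: [0.5023, -0.3556, 0.1778]
tcp_rot: [179.9, 0.1, 90.2]
wrist_force: [-0.7, 0.2, -0.3]
opening: -0.0
grasp_force: 0.0
```

```bash
python3 - <<'E'
from h import *
o=monitor.get_obs();print(o['ee_pos'],o['wrist_force'])
s=grab('scene','s4')
E
```

```text
[ 0.50230113 -0.35555807  0.17779295] [-0.69117406  0.16712629 -0.29455909]
```

View pics/s4.png

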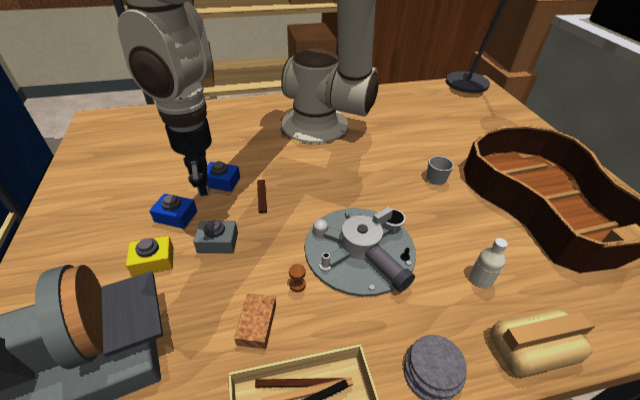

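The button bottomed out at 7.7 N and is up again at (214,227). The tab is at the bell-mouth (388,214), nothing has been disturbed, and the gripper is free.

```bash
python3 -c "
from h import *
print(ticket.job_done())"
```

```text
the job is handed in; nothing more can be done
None
```

The selector is clicked in at the bell-mouth outlet, and the start button was then pressed fully and came up again. The loose things were not disturbed, and the job is handed in; the hand-in call gave no verdict.

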